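# Date the honey jar with the spring stamp

### The arm

A 7-joint arm with a two-finger parallel gripper is mounted at the origin on the work surface; the furniture and walls round the work are solid. World frame = base frame: x ahead of the robot, y to its left, z up, the work surface at z = 0. Lengths are in mm, angles in rad, forces in N, time in s.
With the tool pointing down it reaches from about 400 to 875 mm from the base axis. Payload 19.3 kg.
Tool frame: the origin (TCP) lies at the very end of the fingers, on their centre line; the grasp point (between the pads) lies 19 mm behind it (grip_point_offset is the z of the grasp point in the tool frame, in mm); z points along the fingers, y is the line along which they close (so a half turn about z gives the same grasp; the last joint's range is limited). The gripper opens to 85 mm and grips with 20 to 120 N. Pads are 22 mm wide; open, the fingers measure 114 mm over their backs; the gripper's body (76 mm by 85 mm) begins 54 mm behind the grasp point. The pads swing forward as they close: fully open they stand 13 mm farther back than shut.
Start: joints at [1.235, 0.521, -0.036, 1.599, 0.021, 1.021, -0.113], TCP at [164.148, -603.051, 231.291] pointing down, gripper open.
Joint ranges: [-2.91, 2.91], [-0.3, 2.13], [-1.5, 1.42], [0.17, 2.43], [-1.26, 4.41], [0.16, 1.93], [-2.52, 2.52]. Speed limits (rad/s): [1.89, 1.89, 2.39, 2.39, 3.01, 3.01, 3.01].

### API

Orientations are given as a 3x3 rotation matrix whose columns are the frame's x, y, z axes.
In Python, from workcell import movep, movel, goto_joints, open_gripper, clamp, wait, inverse_kinematics, read_state, camera, PlanningError, finish_job, grip_point_offset gives the robot as it stands. Calls block until the motion is done:
- movep(position, orientation): joint-space move of the TCP to a pose.
- movel(position, frame=None, max_speed=150, guard=None): straight line of the TCP; frame=None keeps the orientation; max_speed is the mean speed in mm/s. With guard (N) it stops when the force on the tool has changed by that much, and returns True; else False.
- goto_joints(angles): joint-space move.
- open_gripper() and clamp(): open the fingers fully, or close them until they stop; the grip force is fixed at half the most.
- wait(seconds).
- inverse_kinematics(position, orientation): joint angles nearest the present ones, or None.
- read_state(): the state.
- camera(name): name is "scene" or "side" or "wrist"; returns a dict with "image" (384x512x3 uint8, blue, green, red), "range_z" (384x512 float32, mm along the optical axis (not along the pixel's ray), 0 where there is no reading), "fx", "fy", "cx", "cy" (pixels), "cam_to_world" (4x4, takes a point from camera to world coordinates). Camera axes: x right, y up, looking along -z (the intrinsics and any distortion apply to the point x, -y, -z); pixel columns grow to the right and rows downward; lengths in mm; the calibration is good to about 2 mm. The wrist camera is an equidistant fisheye: a pixel r from the principal point sees the ray r / f radians off the axis. A picture is of the moment at which its call begins.
A pose or a line that the arm cannot do raises PlanningError and nothing moves.
- finish_job(): hands the job in; it is judged then, once.
The state is a dict: "time": time; "qpos": joint angles; "qvel": joint speeds; "joint_efforts": joint torques, N m; "eef_pos": TCP position; "tool_rot": TCP orientation; "ft_force": force on the tool from outside, world axes, zero at the start; "torque": the same for the moment, N m; "finger_gap": finger opening in mm; "gripper_force": force on a finger pad.
Only numpy, scipy, OpenCV 4.12 (cv2) and the standard library are available. Lean on these libraries where they do the work, as an engineer would, in place of code of your own. Each camera call takes 0.05 s, during which the arm holds its last target. There are 200 camera calls.

### The job

Date the honey jar: slide the date stamp (oblong foot, flat-sided wooden grip) out of its slot in the stamp rack, set it upright on the middle of the honey jar's lid, press it squarely and gently until its spring skirt is fully in, hold it so for about half a second without sliding, and lift it straight off. Then hang it back in the slot it came from, upright and fully home. Stamp nothing else, and leave the honey jar, the jam jars and the other two stamps where they are.

Things in the scene. Friction and masses are not known exactly. Their poses are not given: they have to be found in the camera images.
- stamp_grip (a point): Centre of the date stamp's dark wooden grip: 52 mm long (x), 26 mm thick between its flat sides (y), 54 mm tall (z up). It is 91 mm above the foot and 27 mm above the top of the brass collar disc (40 mm across, 6 mm thick) on which the grip stands. In the rack x lies along the slot, -x pointing out of its open mouth. Loose, 0.2 kg.
- stamp: The whole date stamp, 118 mm tall; from below: oblong black skirt 44 x 30 mm, 34 mm tall; steel neck 14 mm thick; brass collar; grip. Origin on its axis at the foot (spring out), 91 mm below stamp_grip, same axes. Hanging in the rack, its foot is 17 mm above the worktop.
- stamp_collar (a point): Centre of the underside of the stamp's brass collar, 58 mm above the foot; this face rests on the rack's top leaf when the stamp hangs.
- stamp_foot (a point): Centre of the lower edge of the black skirt: the foot that is set on the lid. It stays there while the rest of the stamp is pushed down.
- stamp_skirt: The black skirt, which slides up the neck against a spring when the stamp is pressed (stamp_spring). Origin on the stamp's axis at the foot.
- stamp_spring (a joint): Travel of the skirt in m: 0 when free; at 0.0065 it is fully in and the rubber printing face (30 x 16 mm) meets the lid. The spring starts to yield at about 3 N and is fully in at about 7 N; then the printing block's foam backing gives up to 3 mm more at 4.6 N a mm (travel 0.0095, about 21 N), after which the stamp is rigid. A push of 10 to 20 N is right.
- rack: Stamp rack of bent grey sheet steel, fixed: base, back and top leaf, 124 mm deep (x), 240 mm wide (y); origin under the middle of its base. The top leaf (4 mm thick, top 75 mm above the worktop) has three slots along x, 24 mm wide, at y = -80, 0 and +80 mm, open with flared mouths at the front (-x), towards the robot; the prong tips are at x = -50 mm.
- slot1 (a point): Where a stamp's axis hangs in the rack's middle slot, on the leaf's top; its neighbours are 80 mm along the rack's y either way. Collars rest on the leaf behind beads 2.5 mm high; neck in the slot, skirt below. To take a stamp out, raise it 5 to 15 mm (20 mm is the limit) and slide it at least 85 mm along the rack's -x before raising it more; put it back the same way.
- honey_lid (a point): Centre of the top of the honey jar's flat round lid (66 mm across), 110 mm above the worktop. The jar is loose: clear glass with honey, grey lid, 71 mm across, about 0.45 kg. Two jam jars stand close by, one to its left, one behind it.
- honey: The honey jar, origin under the middle of its base.
- stamp_round: Second stamp in the rack: round foot 40 mm across, pear-shaped round grip, same materials, as tall. Origin on its axis at the foot. Leave it.
- stamp_slim: Third stamp in the rack: thin round foot 26 mm across, slim round grip. Origin on its axis at the foot. Leave it.
- jam_c: Tall jam jar with a white lid, 72 mm across, 110 mm tall, left of the honey jar; origin under its base. Leave it.
- jam_a: Short jam jar with a checked lid, 66 mm across, 82 mm tall, behind the honey jar; origin under its base. Leave it.
Things that resemble listed ones, but are neither listed nor needed, are in the scene too. What is shaped like the honey but blue is not meant.

How it is judged:
By the outcome, as a careful person would: the job done as asked, in the order asked, and still so for the second after the job is handed in, with the robot touching nothing.
It also fails if it takes over 54 s, if anything falls off the work surface, if the arm or the gripper's body presses on something with over 40 N, if the wrist force passes 120 N, or if a joint passes its speed limit or range.

## Working session

There is one attempt and no reset: what is moved stays moved. The work goes in short steps, each a Python script; the robot and the scene stay as the last script left them, time stands still between calls to the robot, and variables do not carry over. Pictures are saved under pics/ and viewed, at most 10 in all, crops included, and the job is handed in when it is done.

```bash
mkdir -p pics; ls; cat > h.py <<'E'
import numpy as np, cv2
from workcell import *
def cloud(c):
    z=c["range_z"]; v,u=np.mgrid[0:z.shape[0],0:z.shape[1]]
    p=np.stack([(u-c["cx"])/c["fx"]*z,-(v-c["cy"])/c["fy"]*z,-z,np.ones_like(z)],-1)
    return (p@np.array(c["cam_to_world"]).T)[...,:3]
E
python3 - <<'E'
from h import *
import pickle
cs={n:camera(n) for n in ("scene","side")}
pickle.dump(cs,open("c0.pkl","wb"))
for n,c in cs.items():
    cv2.imwrite(f"pics/{n}0.png",cv2.resize(c["image"],(768,576)))
    print(n,c["fx"],c["cx"],c["cy"],np.round(c["cam_to_world"],3).tolist())
s=read_state();print(s["eef_pos"],s["time"],s["finger_gap"],grip_point_offset,np.round(s["tool_rot"],3).tolist())
E
```

```text
pics
scene 450.0104087810112 257.39503887186004 188.01436360255929 [[-0.219, 0.828, -0.516, -127.387], [-0.976, -0.186, 0.114, 139.216], [-0.002, 0.529, 0.849, 1080.517], [0.0, 0.0, 0.0, 1.0]]
side 377.3141664465217 255.1751583670143 189.87012868533196 [[-0.361, 0.812, -0.459, 97.72], [-0.933, -0.322, 0.164, 174.024], [-0.015, 0.487, 0.873, 865.749], [0.0, 0.0, 0.0, 1.0]]
[ 164.06488134 -602.77750474  230.77706021] 0.1 85.28643897295028 -18.700000000000003 [[0.965, 0.263, -0.0], [0.263, -0.965, 0.001], [-0.0, -0.001, -1.0]]
```

View pics/scene0.png

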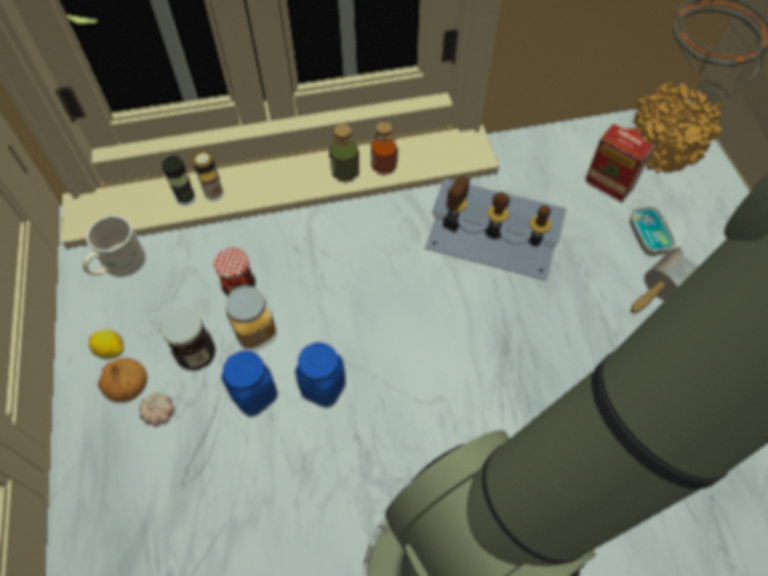

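View pics/side0.png

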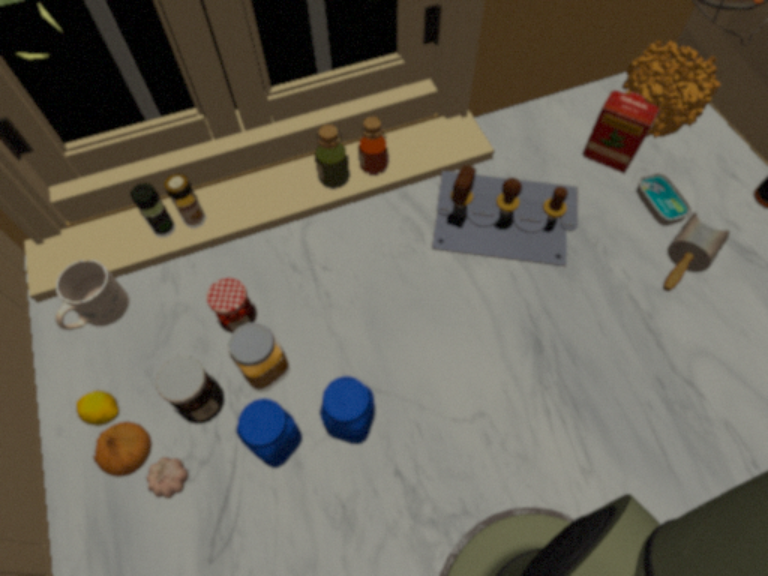

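Scene view: the rack stands at about (495,230), with stamps at (458,195), (498,208) and (543,220). The honey jar with the grey lid is at (247,305). Its lookalikes are the blue jars (248,380) and (320,372), the white-lidded jam jar (185,330) and the checked jam jar (233,265). Next I take close crops and measure.

```bash
python3 - <<'E'
from h import *
import pickle
cs=pickle.load(open("c0.pkl","rb"))
a=cs["scene"]["image"][110:190,275:385]; b=cs["side"]["image"][100:180,280:390]
cv2.imwrite("pics/crop1.png",cv2.resize(np.hstack([a,b]),None,fx=3.6,fy=3.6,interpolation=cv2.INTER_CUBIC))
for n,c in cs.items():
    P=cloud(c); im=c["image"].astype(int); hsv=cv2.cvtColor(c["image"],cv2.COLOR_BGR2HSV)
    k=1.5
    box=np.zeros(P.shape[:2],bool)
    if n=="scene": box[115:190,280:385]=1
    else: box[108:180,285:390]=1
    leaf=box&(abs(P[...,2]-75)<7)&(hsv[...,1]<90)
    Q=P[leaf]; print(n,"leaf",leaf.sum(),np.round(np.median(Q[:,2]),1),cv2.minAreaRect(Q[:,:2].astype(np.float32)))
    st=box&(P[...,2]>100)
    nl,lab=cv2.connectedComponents(st.astype(np.uint8))
    for i in range(1,nl):
        Q=P[lab==i]
        if len(Q)>15:
            t=Q[Q[:,2]>Q[:,2].max()-15]
            v,u=np.nonzero(lab==i)
            print(" stamp",len(Q),u.mean().round(),v.mean().round(),np.round(Q.mean(0),1),Q.min(0).round(1),Q.max(0).round(1),"top",t.mean(0).round(1))
    # brass
    br=box&(hsv[...,0]>15)&(hsv[...,0]<32)&(hsv[...,1]>120)&(hsv[...,2]>80)
    nl,lab=cv2.connectedComponents(br.astype(np.uint8))
    for i in range(1,nl):
        if (lab==i).sum()>8: print(" brass",(lab==i).sum(),np.argwhere(lab==i).mean(0).round(1)[::-1],P[lab==i].mean(0).round(1))
    box[:]=0
    if n=="scene": box[180:240,145:190]=1
    else: box[205:265,145:200]=1
    lid=box&(abs(P[...,2]-110)<8)&(hsv[...,1]<90)
    nl,lab,sta,cen=cv2.connectedComponentsWithStats(lid.astype(np.uint8))
    for i in range(1,nl):
        if sta[i,4]>60:
            Q=P[lab==i];print(" lid",sta[i,4],cen[i].round(1),np.median(Q[:,2]).round(1),cv2.minEnclosingCircle(Q[:,:2].astype(np.float32)),Q.mean(0).round(1))
E
```

```text
scene leaf 1569 74.4 ((584.6394653320312, -232.47621154785156), (239.56263732910156, 112.9182357788086), 59.51792526245117)
 stamp 226 305.0 127.0 [ 613.  -158.4  129.4] [-127.4 -186.9  101. ] [ 646.4  139.2 1080.5] top [-127.4  139.2 1080.5]
 stamp 127 333.0 134.0 [ 578.1 -228.7  123. ] [ 567.1 -244.9  100.8] [ 596.3 -215.3  136.8] top [ 580.6 -229.4  128. ]
 stamp 81 362.0 142.0 [ 531.5 -292.8  129.1] [-127.4 -310.6  100.3] [ 553.2  139.2 1080.5] top [-127.4  139.2 1080.5]
 brass 23 [307.4 136.9] [ 611.4 -168.5   86.3]
 brass 79 [331.3 143.2] [ 578.3 -228.4   82.5]
 brass 75 [359.6 150.4] [ 537.8 -297.1   81.9]
 lid 479 [163.3 202.9] 109.1 ((473.4587707519531, 246.59947204589844), 32.98444747924805) [472.8 246.6 109. ]
side leaf 1839 75.1 ((587.9354248046875, -235.4372100830078), (240.09315490722656, 112.67070007324219), 60.034629821777344)
 stamp 256 309.0 121.0 [ 615.6 -157.8  132.1] [  97.7 -188.9  100.1] [646.2 174.  865.7] top [ 97.7 174.  865.7]
 stamp 155 341.0 125.0 [ 578.6 -227.5  127.9] [  97.7 -247.2  100.6] [598.  174.  865.7] top [ 97.7 174.  865.7]
 stamp 100 373.0 129.0 [ 543.3 -300.   117.4] [ 534.5 -314.7  100.9] [ 556.2 -291.4  126.9] top [ 544.2 -300.8  121. ]
 brass 20 [312.6 131.8] [ 615.9 -174.    81.6]
 brass 89 [337.5 135.3] [ 582.2 -229.    80.9]
 brass 82 [369.  139.4] [ 540.9 -297.5   80.7]
 lid 670 [167.4 228.4] 109.4 ((477.5868225097656, 244.53250122070312), 32.892417907714844) [476.1 244.7 109.2]
```

View pics/crop1.png

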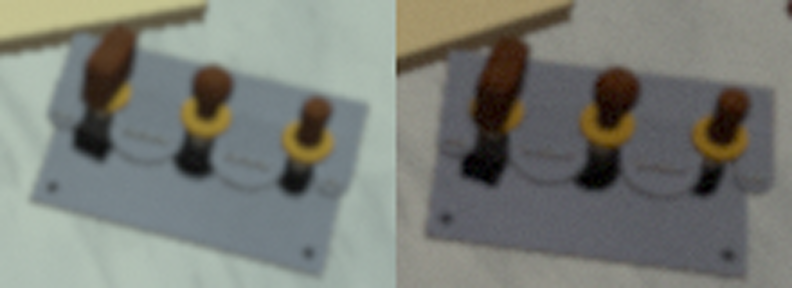

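Crop: the leftmost stamp, scene pixel (305,127), has the oblong flat-sided grip and oblong skirt, so it is the date stamp. The middle stamp is the round pear-shaped one and the right stamp is the slim one. I move above the left one for a near look.

```bash
cat >> h.py <<'E'
TH=np.deg2rad(59.8)
def frame(ang):  # tool down, tool y at ang
    y=np.array([np.cos(ang),np.sin(ang),0]); z=np.array([0,0,-1.]); return np.column_stack([np.cross(y,z),y,z])
def wcloud(c):
    z=c["range_z"]; v,u=np.mgrid[0:z.shape[0],0:z.shape[1]]
    a=(u-c["cx"])/c["fx"]; b=(v-c["cy"])/c["fy"]; r=np.hypot(a,b)+1e-9; t=np.tan(np.minimum(r,1.4))/r
    p=np.stack([a*t*z,-b*t*z,-z,np.ones_like(z)],-1)
    P=(p@np.array(c["cam_to_world"]).T)[...,:3]; P[(z<=0)|(r>1.4)]=np.nan; return P
E
python3 - <<'E'
from h import *
import pickle
cs=pickle.load(open("c0.pkl","rb"))
for n,c in cs.items():
    P=cloud(c); d=np.hypot(P[...,0]-620,P[...,1]+160)
    m=(d<260)&(c["range_z"]>0)&(P[...,2]>15)&(P[...,1]>-60+0*d)
    Q=P[m]; print(n,len(Q), "near sill", Q[np.argmin(d[m])].round(), [ (h,d[m][Q[:,2]>h].min().round() if (Q[:,2]>h).any() else None) for h in (30,60,100,150,200)])
q0=read_state()["qpos"]; best=None
for a in (TH,TH+np.pi):
    q=inverse_kinematics([616,-160,250],frame(a)); print(np.round(q,2) if q is not None else None)
    if q is not None and (best is None or abs(q[6])<best[0]): best=(abs(q[6]),a)
a=best[1]; print("ang",a)
movep([590,-145,250],frame(a))
c=camera("wrist"); pickle.dump(c,open("w1.pkl","wb"))
cv2.imwrite("pics/w1.png",cv2.resize(c["image"],(768,576)))
s=read_state();print(s["time"],s["eef_pos"]); print(c["fx"],c["cx"],c["cy"],np.round(c["cam_to_world"],3).tolist())
E
```

```text
scene 1573 near sill [732. -60.  25.] [(30, np.float64(153.0)), (60, np.float64(167.0)), (100, np.float64(176.0)), (150, np.float64(227.0)), (200, None)]
side 1815 near sill [735. -59.  34.] [(30, np.float64(153.0)), (60, np.float64(170.0)), (100, np.float64(178.0)), (150, np.float64(184.0)), (200, None)]
[ 0.62  0.61 -0.72  1.52  0.42  1.17  0.87]
[ 0.19  0.52 -0.05  1.55  0.03  1.07 -1.96]
ang 1.043706892692609
2.3833 [ 589.76076238 -146.0232983   249.87392391]
297.3186396354542 257.8791566498826 194.99627429928378 [[0.505, -0.829, -0.242, 527.539], [0.863, 0.484, 0.142, -109.862], [-0.001, -0.281, 0.96, 392.559], [0.0, 0.0, 0.0, 1.0]]
```

View pics/w1.png

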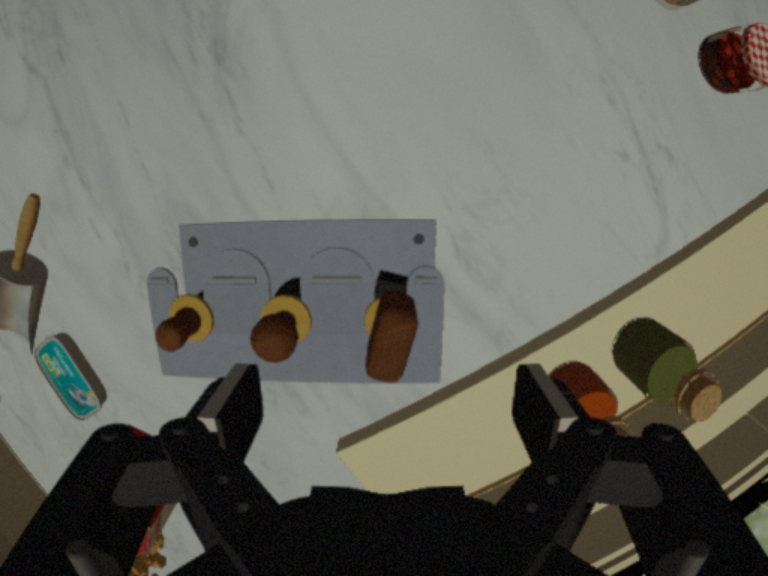

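The wrist view shows the oblong grip at (392,335) with its top near (385,365). The round stamp is at (278,325) and the slim one at (190,320). I measure the grip's top face and the leaf from here.

```bash
python3 - <<'E'
from h import *
import pickle
c=pickle.load(open("w1.pkl","rb")); P=wcloud(c); hsv=cv2.cvtColor(c["image"],cv2.COLOR_BGR2HSV)
box=np.zeros(P.shape[:2],bool); box[140:260,95:300]=1
R=np.array([[np.sin(TH),-np.cos(TH)],[np.cos(TH),np.sin(TH)]]) # rack x,y rows
leaf=box&(abs(P[...,2]-75)<5)&(hsv[...,1]<90)
Q=P[leaf]; L=Q[:,:2]@R.T; print("leaf",len(Q),np.median(Q[:,2]),cv2.minAreaRect(Q[:,:2].astype(np.float32)), np.percentile(L,[.5,99.5],axis=0).round(1).tolist())
base=box&(P[...,2]<12)&(P[...,2]>1)
br=box&(hsv[...,0]>15)&(hsv[...,0]<32)&(hsv[...,1]>120)&(hsv[...,2]>60)&(abs(P[...,2]-80)<6)
nl,lab,st,ce=cv2.connectedComponentsWithStats(br.astype(np.uint8))
for i in range(1,nl):
    if st[i,4]>8:
        L=P[lab==i][:,:2]@R.T; print("brass",st[i,4],ce[i],L.min(0).round(1),L.max(0).round(1),np.median(P[lab==i][:,2]).round(1))
st=(box&(P[...,2]>95)&(P[...,2]<150)).astype(np.uint8)
nl,lab,sa,ce=cv2.connectedComponentsWithStats(st)
for i in range(1,nl):
    if sa[i,4]<20: continue
    Q=P[lab==i]; print("comp",sa[i,4],ce[i].round(),"zmax",np.percentile(Q[:,2],98).round(1))
    for zl in ((95,105),(105,120),(120,130),(131,140)):
        T=Q[(Q[:,2]>zl[0])&(Q[:,2]<zl[1])]
        if len(T)>5:
            L=T[:,:2]@R.T; r=cv2.minAreaRect(T[:,:2].astype(np.float32)); print("  ",zl,len(T),L.min(0).round(1),L.max(0).round(1),L.mean(0).round(1),np.round(r[0],1),np.round(r[1],1),round(r[2],1))
E
```

```text
leaf 9960 75.07988141634064 ((586.4185180664062, -234.83251953125), (240.72674560546875, 110.15192413330078), 59.69432830810547) [[571.4, -25.7], [679.0, 211.2]]
brass 389 [129.79691517 209.34190231] [604.5  -5. ] [643.   32.3] 81.1
brass 430 [193.41860465 207.72790698] [604.2  74. ] [640.9 111.8] 80.9
brass 96 [246.875      209.47916667] [606.8 153.3] [632.5 163.5] 80.9
comp 1565 [260. 225.] zmax 135.9
   (95, 105) 82 [597.2 154.8] [637.7 187.9] [604.4 171.9] [ 613.8 -166.4] [18.1 47.8] 15.8
   (105, 120) 137 [597.  155.5] [635.6 188.4] [603.6 172.6] [ 613.2 -165.2] [18.2 46. ] 13.8
   (120, 130) 211 [597.3 156. ] [645.2 189.2] [609.4 172.2] [ 624.5 -163.8] [26.2 49.4] 44.9
   (131, 140) 1087 [599.  157.4] [649.1 187.9] [622.3 172.2] [ 625.6 -164.7] [23.5 49.8] 45.1
comp 476 [116. 221.] zmax 125.1
   (95, 105) 69 [612.9   7.2] [630.3  23.4] [618.7  19.1] [ 544.3 -296.7] [20.5  9.8] 7.5
   (105, 120) 141 [612.1   5.2] [632.5  24.5] [618.5  19.6] [ 544.7 -296.9] [23.5 12.2] 9.1
   (120, 130) 266 [612.7   3. ] [634.7  23.7] [622.9  14.3] [ 546.5 -302.1] [20.7 21.8] 50.6
comp 816 [183. 225.] zmax 133.1
   (105, 120) 111 [608.   78.5] [632.7 108.5] [613.2  98.7] [ 582.1 -226.7] [33.1 16.6] 28.8
   (120, 130) 424 [608.1  77.3] [638.5 108.9] [619.1  96.6] [ 585.2 -233.2] [31.4 29.9] 70.2
   (131, 140) 200 [614.7  83. ] [634.  102.1] [623.7  92.5] [ 585.7 -233.4] [18.4 19.4] 3.1
```

```bash
python3 - <<'E'
from h import *
import pickle
c=pickle.load(open("w1.pkl","rb")); P=wcloud(c)
m=np.zeros(P.shape[:2],bool); m[140:260,236:300]=1
m&=(P[...,2]>131)&(P[...,2]<140)
X=P[m][:,:2]; X=X[np.linalg.norm(X-np.median(X,0),axis=1)<32]
w,V=np.linalg.eigh(np.cov(X.T)); t=V[:,0]*np.sign(V[1,0]); a=np.arctan2(t[1],t[0])
print("pca thick axis",np.rad2deg(a),np.sqrt(12*w),X.mean(0))
a=np.deg2rad(round((np.rad2deg(a)+45.1)/2,1)); g=np.array([625.4,-164.7])
print("angle",np.rad2deg(a)); F=frame(a)
movep([*g,190],F)
print(read_state()["eef_pos"])
print("touch",movel([*g,93],max_speed=80,guard=12))
s=read_state();print(s["eef_pos"],s["ft_force"])
clamp(); s=read_state();print("gap",s["finger_gap"],s["gripper_force"],s["ft_force"],s["eef_pos"],s["time"])
pickle.dump((a,s["eef_pos"]),open("grasp.pkl","wb"))
c=camera("wrist"); cv2.imwrite("pics/w2.png",c["image"]); pickle.dump(c,open("w2.pkl","wb"))
E
```

```text
pca thick axis 45.90163880364338 [22.1769217  47.00042923] [ 624.46819589 -164.15826346]
angle 45.5
[ 625.02841884 -164.77955723  189.20689839]
touch False
[ 625.69660499 -164.74709234   93.52116807] [0.10134211 0.64103765 0.25332592]
gap 25.266125964635417 58.76233756542206 [-0.63224524 -0.23293431  3.13395004] [ 625.43480761 -164.69525038   93.15778385] 4.7167
```

View pics/w2.png

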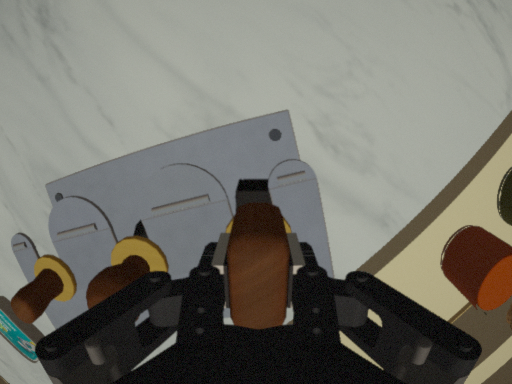

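The date stamp's grip sits squarely between the pads at about (260,265). I slide it out and go to look at the honey lid.

```bash
python3 - <<'E'
from h import *
import pickle
a,p=pickle.load(open("grasp.pkl","rb")); p=np.array(p)
xo=np.array([-np.sin(TH),np.cos(TH),0])
print(movel(p+[0,0,10],max_speed=40,guard=15)); s=read_state(); print(s["eef_pos"],s["ft_force"],s["finger_gap"])
print(movel(p+[0,0,10]+100*xo,max_speed=100,guard=15)); s=read_state(); print(s["eef_pos"],s["ft_force"],s["finger_gap"])
q=p+100*xo; q[2]=280; movel(q,max_speed=200)
b=np.deg2rad(87); 
movep([530,245,290],frame(b)); wait(.2)
c=camera("wrist"); pickle.dump(c,open("w3.pkl","wb")); cv2.imwrite("pics/w3.png",c["image"])
s=read_state(); print(s["time"],s["eef_pos"],s["ft_force"],s["finger_gap"],np.round(s["qpos"],2))
P=wcloud(c); hsv=cv2.cvtColor(c["image"],cv2.COLOR_BGR2HSV)
m=(abs(P[...,2]-110)<6)&(np.hypot(P[...,0]-475,P[...,1]-246)<60)&(hsv[...,1]<90)
nl,lab,st,ce=cv2.connectedComponentsWithStats(m.astype(np.uint8))
for i in range(1,nl):
    if st[i,4]>80: Q=P[lab==i]; print(st[i,4],ce[i],np.median(Q[:,2]),cv2.minEnclosingCircle(Q[:,:2].astype(np.float32)),Q[:,:2].mean(0),np.percentile(Q[:,:2],[.5,99.5],axis=0))
E
```

```text
False
[ 625.48512698 -164.79111414  103.34857227] [-0.95975775 -0.13414099 -2.22605229] 25.2931274030069
False
[ 539.44086183 -114.65317574  103.15235206] [-0.9504376  -0.89627649 -2.9425732 ] 25.518840172531668
8.95 [530.35272252 244.16654579 289.99495872] [-0.36222034  0.48218525 -3.21707373] 25.58285430840581 [ 0.1   0.54 -0.94  1.61  0.46  1.23  0.59]
2766 [256.63159798 126.83803326] 109.52430753068731 ((476.68121337890625, 245.5215606689453), 33.07769012451172) [476.34852799 245.5224944 ] [[445.64847102 214.420607  ]
 [507.58182234 276.47180406]]
```

View pics/w3.png

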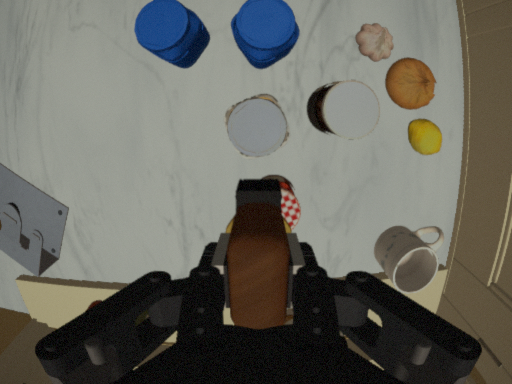

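The honey lid (grey) is at pixel (257,127), which gives (476.7, 245.5). The white-lidded jam jar is to its right and the checked one behind it. I press now.

```bash
python3 - <<'E'
from h import *
L=np.array([476.7,245.5])
movel([*L,240],max_speed=200); movel([*L,191],max_speed=60); wait(.3)
s=read_state(); e=L-s["eef_pos"][:2]; print(s["eef_pos"],s["ft_force"]); T=L+e
movel([*T,190],max_speed=10); wait(.2)
s=read_state(); f0=s["ft_force"][2]; print(s["eef_pos"],f0)
hit=movel([*T,175.5],max_speed=9,guard=12)
s=read_state(); t0=s["time"]; log=[(s["time"],s["eef_pos"],s["ft_force"])]
if hit:
    for i in range(4):
        wait(.1); s=read_state(); log.append((s["time"],s["eef_pos"],s["ft_force"]))
        if i==0 and s["ft_force"][2]-f0<9.5:
            movel([*T,s["eef_pos"][2]-.8],max_speed=8)
movel([*T,200],max_speed=25)
movel([*T,285],max_speed=200)
s=read_state(); log.append((s["time"],s["eef_pos"],s["ft_force"]))
print(hit); [print(round(a,2),np.round(b,2),np.round(c,2)) for a,b,c in log]; print(s["finger_gap"])
E
```

```text
[476.7788145  245.48006738 191.15233748] [ 0.37038862 -0.03440765 -2.20467469]
[476.6144671  245.5338927  190.00420769] -1.86814159198663
True
12.4 [476.72 245.66 178.17] [-1.43 -1.24 11.47]
12.5 [476.72 245.62 178.26] [-1.15 -1.64 10.05]
12.6 [476.71 245.67 178.28] [-1.57 -1.32 10.01]
12.7 [476.68 245.63 178.27] [-2.15 -2.33  9.67]
12.8 [476.71 245.64 178.28] [-1.52 -0.79  9.92]
14.41 [476.46 245.04 284.1 ] [ 0.59  0.5  -3.33]
25.58659957737339
```

```bash
python3 - <<'E'
from h import *
import pickle
c=camera("wrist"); w=pickle.load(open("w3.pkl","rb"))
A,B=[cv2.cvtColor(k["image"][175:330,222:296],cv2.COLOR_BGR2GRAY).astype(np.float32) for k in (w,c)]
print("shift in hand px",cv2.phaseCorrelate(A,B),abs(A-B).mean())
_,p=pickle.load(open("grasp.pkl","rb")); p=np.array(p)
xo=np.array([-np.sin(TH),np.cos(TH),0]); y=np.array([np.cos(TH),np.sin(TH),0])
p=p+.3*y; F=frame(TH); out=p+102*xo
movel([450,150,285],max_speed=250) if False else None
movep([*out[:2],285],F); movel([*out[:2],p[2]+12],max_speed=120); wait(.3)
s=read_state(); print(s["eef_pos"]-out, s["ft_force"],s["time"])
c=camera("wrist"); cv2.imwrite("pics/w4.png",c["image"])
P=wcloud(c); hsv=cv2.cvtColor(c["image"],cv2.COLOR_BGR2HSV)
m=(abs(P[...,2]-75)<5)&(hsv[...,1]<90)&(np.hypot(P[...,0]-586,P[...,1]+234)<140)
print("leaf",cv2.minAreaRect(P[m][:,:2].astype(np.float32)))
E
```

```text
shift in hand px ((0.8524408751028929, 0.13846238201507788), 0.4308763707478841) 9.217698
[ 0.06988639 -0.05082919 12.17092609] [ 0.64763979  0.06997336 -2.00475242] 17.775
leaf ((552.2630004882812, -226.88385009765625), (229.23097229003906, 54.538326263427734), 68.79791259765625)
```

View pics/w4.png

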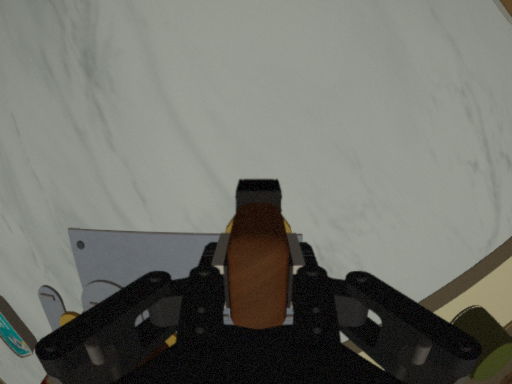

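The stamp is held unchanged at (260,265), with its skirt at (258,188), lined up in front of the rack. I insert and hang it.

```bash
python3 - <<'E'
from h import *
import pickle
_,p=pickle.load(open("grasp.pkl","rb")); p=np.array(p)
y=np.array([np.cos(TH),np.sin(TH),0]); p=p+.3*y
print(movel(p+[0,0,11],max_speed=60,guard=10)); wait(.2)
s=read_state(); print(s["eef_pos"]-p,s["ft_force"])
if np.linalg.norm((s["eef_pos"]-p)[:2])<3:
    print("touch",movel(p+[0,0,-2.5],max_speed=12,guard=5)); s=read_state(); print(s["eef_pos"]-p,s["ft_force"],s["time"])
    c=camera("wrist"); cv2.imwrite("pics/w5.png",c["image"])
E
```

```text
False
[-0.0386898   0.04235697 11.05168971] [-0.08189836 -0.2419827  -1.57383097]
touch True
[-0.01449054  0.00808488  0.01126923] [-0.7417185   0.70227282  7.44859894] 20.7333
```

```bash
python3 - <<'E'
from h import *
open_gripper(); wait(.2)
s=read_state(); p=s["eef_pos"]; print(p,s["ft_force"],s["finger_gap"])
movel([p[0],p[1],190],max_speed=60); movel([590,-145,250],max_speed=150); wait(.2)
c=camera("wrist"); cv2.imwrite("pics/w6.png",cv2.resize(c["image"],(768,576)))
P=wcloud(c); R=np.array([[np.sin(TH),-np.cos(TH)],[np.cos(TH),np.sin(TH)]])
m=np.zeros(P.shape[:2],bool); m[140:260,90:300]=1; m&=(P[...,2]>95)&(P[...,2]<150)
nl,lab,st,ce=cv2.connectedComponentsWithStats(m.astype(np.uint8))
for i in range(1,nl):
    if st[i,4]>50:
        Q=P[lab==i]; z=np.percentile(Q[:,2],98); T=Q[Q[:,2]>z-5]; r=cv2.minAreaRect(T[:,:2].astype(np.float32)); print(z.round(1),r,(R@np.array(r[0])).round(1))
c=camera("side"); P=cloud(c); hsv=cv2.cvtColor(c["image"],cv2.COLOR_BGR2HSV); b=np.zeros(P.shape[:2],bool); b[205:265,145:200]=1
Q=P[b&(abs(P[...,2]-110)<8)&(hsv[...,1]<90)]; print("lid side now",Q.mean(0)); cv2.imwrite("pics/side2.png",cv2.resize(c["image"],(768,576)))
print(read_state()["time"])
E
```

```text
[ 625.02506519 -164.37426575   92.42921728] [-0.13048818  0.32719734  0.84390238] 85.35715908584643
136.0 ((625.0776977539062, -164.50216674804688), (23.281930923461914, 49.721012115478516), 59.278236389160156) [623.  172.3]
125.2 ((545.735107421875, -302.5523376464844), (20.88232421875, 21.870824813842773), 47.47077560424805) [623.9  13. ]
133.2 ((585.235595703125, -233.0663604736328), (22.40140151977539, 23.343082427978516), 14.403637886047363) [623.  93.]
lid side now [476.14710397 244.80212701 109.23291158]
24.3083
```

View pics/w6.png

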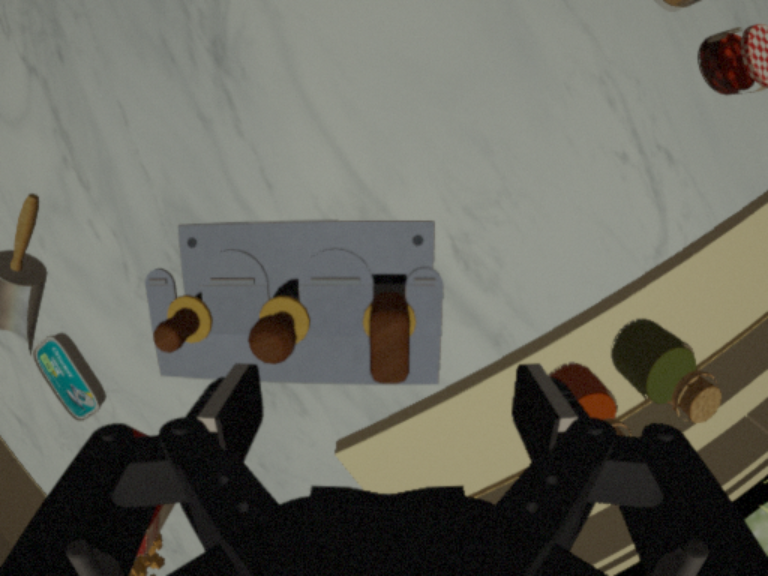

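View pics/side2.png

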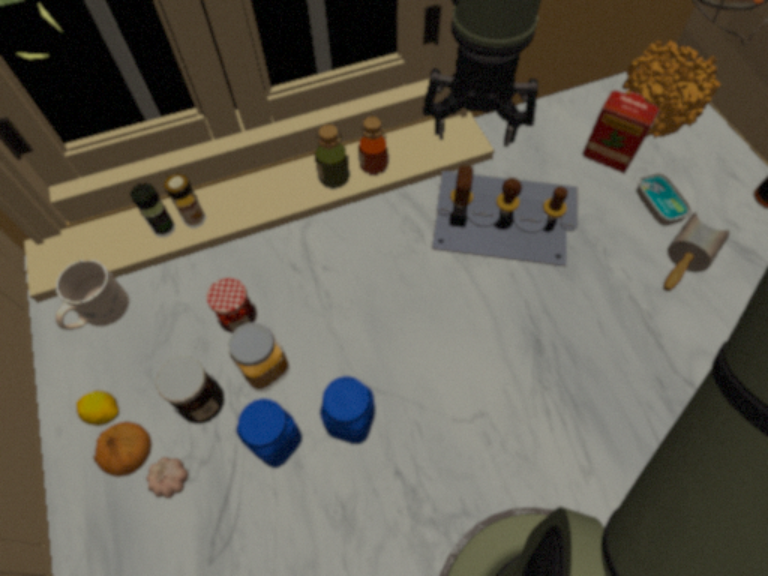

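The stamp hangs upright at (390,335), aligned with its slot and at its original height. The honey jar at (255,345) and everything else are where they were.

```bash
python3 -c "
from workcell import finish_job
print(finish_job())"
```

```text
the job is handed in; nothing more can be done
None
```

I stamped the honey jar's lid at its centre with about 12 N for roughly half a second, hung the date stamp back home in its slot, and handed the job in at about 24 s; I didn't check the lid for a visible print.

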